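# Index the swivel tray of the baby-goods stall to the giraffe teether

### The job

Turn the round clear tray on its swivel stand so that the compartment with the teal giraffe teether faces the yellow front mark: draw the red spring knob up, swing the tray round by it to the next slot on the giraffe's side, and let the pin drop fully home there. Do not touch the giraffe itself; let go of the knob at the end.

Things in the scene. Friction and masses are not known exactly. Their poses are not given: they have to be found in the camera images.
- stand: Fixed swivel stand: grey round foot 344 mm wide, 12 mm high. Origin: under its centre, on the upright turning axis (z). +x points to the yellow front mark, a block on the foot's edge. On the -x side an aluminium index rim (top at z 38 mm) has 3 slots at radius 150 mm: (-150, 0) where the pin starts, (-75, 130), (-75, -130) mm. Slot mouths slope, 33 mm wide: a pin let go within 12 mm slides in.
- tray (a joint): Turn of the clear tray in rad, + counter-clockwise from above, +-1.2. 0 at the start; other slots at +-1.047 (60 degrees). Tray 220 mm wide, floor at z 42 mm, walls to 66, centre post to 74. At 0 a divider faces the mark and the 3 compartments centre on +60, -60 and 180 degrees about the stand's z from its +x; the knob is at 180. It turns with about 1 N at the knob; a pin in a slot blocks it.
- knob (a point): Middle of the grip of the red knob on the spring pin, moving with it: upright round grip 26 mm wide, 34 mm tall, under a cap 38 mm wide, 8 mm thick. With the pin down the point is at z 97 mm, cap top 120 mm. It is 150 mm from the stand's axis, carried by the tray's dark lug, over a steel sleeve 28 mm wide, top at z 70 mm. Nothing around it on the stand is higher than 82 mm.
- plunger (a joint): How far the red knob and pin are drawn up, in m: 0 = pin fully home in a slot, 0.03 = top stop. The spring pulls it down with 4.5 N at 0, 8.5 N at 0.03. Above 0.020 the tray turns freely; lower, the pin is in the slot and blocks the tray. Let go between slots it rests on the rim at 0.018; let go over a slot it drops home and centres the tray.
- giraffe: Teal silicone giraffe teether: flat, 76 x 43 mm, 14 mm thick, light spots, lying at any yaw on the tray floor in the compartment at +60 or -60 degrees (a wooden bead ring lies in the other; a white domed pacifier case, 66 mm wide, 36 mm high, in the one by the knob). Origin: centre of its underside. It rides round with the tray.
Things that resemble listed ones, but are neither listed nor needed, are in the scene too. There is more than one size of the giraffe; the job needs the largest.

How it is judged:
By the outcome, as a careful person would: the job done as asked, in the order asked, and still so for the second after the job is handed in, with the robot touching nothing.
It also fails if it takes over 38 s, if anything falls off the work surface, if the arm or the gripper's body presses on something with over 40 N, if the wrist force passes 120 N, or if a joint passes its speed limit or range.

### The arm

A 6-joint arm with a two-finger parallel gripper is mounted at the origin on the work surface. World frame = base frame: x ahead of the robot, y to its left, z up, the work surface at z = 0. Lengths are in m, angles in rad, forces in N, time in s.
With the tool pointing down it reaches from about 0.375 to 0.975 m from the base axis. Payload 3.8 kg.
Tool frame: the origin (TCP) lies midway between the tips of the shut fingers; the grasp point (between the pads) lies bot.grasp_offset behind it (bot.grasp_offset is the distance from the TCP to the grasp point, in m); z points along the fingers, y is the direction in which the jaws open and shut (so a half turn about z gives the same grasp; the last joint's range is limited). The gripper opens to 85 mm and grips with 20 to 120 N. Pads are 22 mm wide; open, the fingers measure 114 mm over their backs; the gripper's body (76 mm by 85 mm) begins 54 mm behind the grasp point. The pads swing forward as they close: fully open they stand 13 mm farther back than shut.
Start: joints at [-1.341, 0.264, 1.604, -0, 1.274, -0.037], TCP at [0.178, -0.651, 0.231] pointing down, gripper open.
Joint ranges: [-2.63, 2.63], [-0.94, 2.18], [0.31, 2.57], [-1.31, 4.45], [0, 2.66], [-2.55, 2.55]. Speed limits (rad/s): [2.57, 2.57, 3.14, 3.14, 3.14, 3.14].

### API

Orientations are given as a rotation vector (axis times angle).
In Python, from workcell import read_state, viewer, job, bot gives the robot as it stands.
- The arm moves only by the shell command python3 -m crank 'ROWS' [FORCE]. ROWS is text: rows parted by semicolons, each of 7 numbers parted by spaces: the shift along the tool's x, y, z in mm, then the turn, a rotation vector about the tool's x, y, z in rad, then the closure in counts, from 0 (fully open) to 255 (shut). A call has 1 to 20 rows; each row is the pose to reach, as a shift and turn from the pose commanded when the call began, along the tool's axes at that moment; what a row does not reach only later rows make up. A row lasts 1/8 s, in which the tool goes at most 62.5 mm and 10.7 degrees, less where a joint would pass 70% of its speed; a pose out of reach is approached as far as the arm can. A call with a gripper value outside its range is refused whole. The fingers move at their own pace and stop on an object; FORCE is the grip in N (left out, the last holds). Time passes only in rows, so rows that repeat a pose let the fingers close. It gives the time, the measured TCP pose, the force and the opening at its end, in the units of the state.
- read_state(): the state, without advancing time (a new reading comes with each control period).
- viewer.read_camera(name): name is "scene" or "top" or "wrist"; returns a dict with "pixels" (400x640x3 uint8, red, green, blue), "vertical_fov" (degrees; the focal length in pixels is half the picture's height over the tangent of half this angle, whatever the lens; pixels are square), "cx", "cy" (the principal point, pixels), "k1" (the pictures are not rectified: a ray, as slopes to the right and down, at radius r is drawn at 1 + k1 r^2 times it, then the intrinsics apply), "view" (4x4, takes a point from world to camera coordinates); the wrist camera has in their place "tool_from_camera" (4x4, takes a point from camera to tool coordinates, whose origin is the TCP and whose axes are the flange's). Camera axes: x right, y up, looking along -z (the intrinsics and any distortion apply to the point x, -y, -z); pixel columns grow to the right and rows downward; lengths in m; the calibration is good to about 2 mm. A picture is of the moment at which its call begins: read the wrist's pose just before it. There is no depth.
- job.finish_job(): hands the job in, once; it reports no verdict.
The state is a dict: "time": time; "q": joint angles; "joint_vel": joint speeds; "joint_torque": joint torques, N m; "tool_pos": TCP position; "tcp_rot": TCP orientation; "wrist_force": force on the tool from outside, world axes, zero at the start; "torque": the same for the moment, N m; "width": opening from 0.0 (shut) to 1.0 (fully open).
Only numpy, scipy, OpenCV 4.12 (cv2) and the standard library are available. Lean on these libraries where they do the work, as an engineer would, in place of code of your own. Each camera call takes 0.05 s, during which the arm holds its last target.

## Working session

There is one attempt and no reset: what is moved stays moved. The work goes in short steps, Python scripts to look and compute and a shell command to move; the robot and the scene stay as the last step left them, time stands still between calls to the robot, and variables do not carry over. Pictures are saved under pics/ and viewed, and the job is handed in when it is done.

```bash
ls; mkdir -p pics; cat > h.py <<'E'
import numpy as np, cv2
from workcell import read_state, viewer, job, bot
from scipy.spatial.transform import Rotation as R
def shot(name,fn):
    s=read_state(); c=viewer.read_camera(name); cv2.imwrite('pics/'+fn+'.png',c['pixels'][:,:,::-1]); 
    np.savez('pics/'+fn+'.npz',**{k:v for k,v in c.items()},tp=s['tool_pos'],tr=s['tcp_rot']); return c,s
def cam(fn):
    d=np.load('pics/'+fn+'.npz'); px=d['pixels']; H=px.shape[0]
    f=H/2/np.tan(np.radians(float(d['vertical_fov']))/2)
    if 'view' in d: M=np.linalg.inv(d['view'])
    else:
        T=np.eye(4);T[:3,:3]=R.from_rotvec(d['tr']).as_matrix();T[:3,3]=d['tp'];M=T@d['tool_from_camera']
    return px,f,float(d['cx']),float(d['cy']),float(d['k1']),M
def ray(C,u,v):
    px,f,cx,cy,k1,M=C
    K=np.array([[f,0,cx],[0,f,cy],[0,0,1]])
    p=cv2.undistortPoints(np.array([[[u,v]]],float),K,np.array([k1,0,0,0.]))[0,0]
    return M[:3,3],M[:3,:3]@np.array([p[0],-p[1],-1])
def onz(C,u,v,z):
    o,d=ray(C,u,v); return o+d*(z-o[2])/d[2]
def proj(C,P):
    px,f,cx,cy,k1,M=C
    q=np.linalg.inv(M)@np.r_[P,1]; a=q[0]/-q[2];b=-q[1]/-q[2];r2=a*a+b*b
    return cx+f*a*(1+k1*r2),cy+f*b*(1+k1*r2)
E
python3 - <<'E'
from h import *
for n in ['scene','top','wrist']: shot(n,n+'0')
print(read_state(),bot.grasp_offset,read_state()['time'])
E
```

```text
pics
{'time': 0.15, 'q': array([-1.34086115e+00,  2.64613098e-01,  1.60508066e+00, -3.04532528e-05,
        1.27372351e+00, -3.68941780e-02]), 'joint_vel': array([-0.00096729, -0.00156134, -0.00177143, -0.0005918 ,  0.00024168,
       -0.00106578]), 'joint_torque': array([-2.42335582e-04, -5.15906632e+01, -3.67960095e+01, -1.80075149e-04,
        8.03059578e-03,  1.34098318e-05]), 'tool_pos': array([ 0.17783894, -0.65054488,  0.23021481]), 'tcp_rot': array([-3.11187566e+00, -4.17664989e-01,  3.21537662e-04]), 'wrist_force': array([ 0.10551352,  0.0137051 , -0.31379135]), 'torque': array([ 0.00415227, -0.02895143, -0.0226982 ]), 'width': 0.999009985928937} 0.0187 0.15
```

View pics/scene0.png

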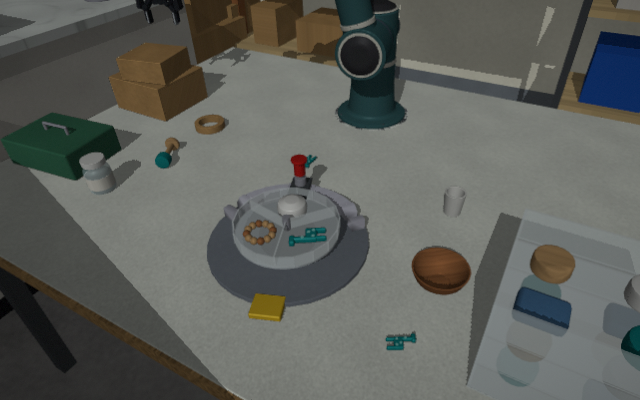

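View pics/top0.png

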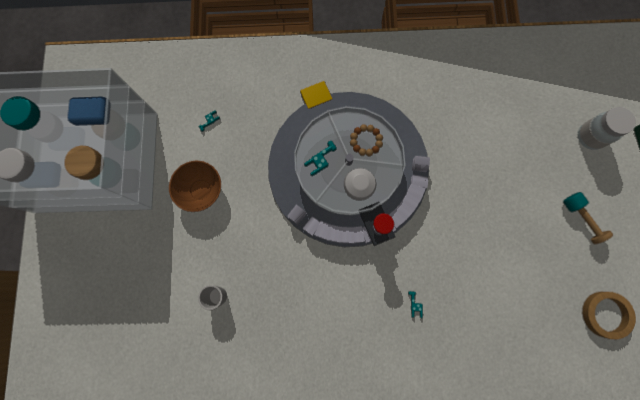

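View pics/wrist0.png

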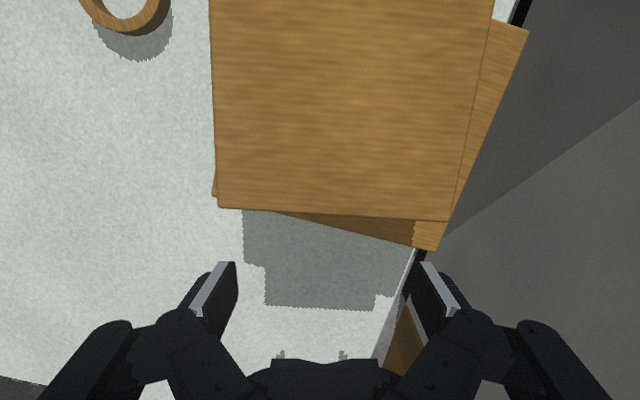

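The giraffe candidates in the top view are at (320,157) in the tray, (209,121) on the table and (416,305) on the table. I'll measure them along with the stand, the knob and the yellow mark.

```bash
python3 - <<'E'
from h import *
C=cam('top0'); S=cam('scene0')
print('cam',C[5][:3,3],S[5][:3,3])
def blobs(C,mask,zs,mn=30):
    n,l,st,ce=cv2.connectedComponentsWithStats(mask.astype(np.uint8))
    for i in range(1,n):
        if st[i,4]<mn: continue
        ys,xs=np.where(l==i)
        P=np.array([onz(C,x,y,zs)[:2] for x,y in zip(xs,ys)])
        r=cv2.minAreaRect((P*1000).astype(np.float32))
        print(ce[i].round(1),st[i,4],'centre',P.mean(0).round(4),'rect',np.round(r[0],1),np.round(r[1],1))
hsv=cv2.cvtColor(C[0],cv2.COLOR_RGB2HSV); h,s,v=cv2.split(hsv)
print('teal');blobs(C,(h>75)&(h<98)&(s>120)&(v>40),0.05)
print('red z.12');blobs(C,((h<5)|(h>175))&(s>180)&(v>90),0.12)
print('yellow');blobs(C,(h>20)&(h<32)&(s>180)&(v>120),0.02)
hs,ss,vs=cv2.split(cv2.cvtColor(S[0],cv2.COLOR_RGB2HSV))
print('scene red');blobs(S,((hs<5)|(hs>175))&(ss>180)&(vs>60),0.11)
big=cv2.resize(C[0][80:260,190:440],None,fx=3,fy=3,interpolation=cv2.INTER_CUBIC)
cv2.imwrite('pics/crop0.png',big[:,:,::-1])
E
```

```text
cam [0.39181755 0.14970835 0.84525118] [1.18572787 0.52098465 0.65920345]
teal
[ 15.4 110.4] 703 centre [0.7657 0.8078] rect [766.1 808.1] [67.4 66. ]
[208.4 120.2] 113 centre [0.7274 0.3869] rect [728.  388.6] [22.5 48.3]
[320.9 157.9] 292 centre [0.6369 0.1523] rect [635.8 149.9] [34.4 78. ]
[577.  200.7] 250 centre [ 0.5322 -0.3499] rect [ 531.4 -348.3] [30.  37.9]
[415.  304.7] 140 centre [ 0.3412 -0.018 ] rect [342.7 -19.4] [49.2 20. ]
red z.12
[383.4 223. ] 299 centre [0.4895 0.0429] rect [489.6  42.8] [34.2 32.7]
yellow
[315.8  94. ] 484 centre [0.7926 0.1594] rect [793.  159.2] [45. 56.]
scene red
[298.6 164.3] 234 centre [0.4989 0.0508] rect [503.5  50.4] [84.  34.4]
```

View pics/crop0.png

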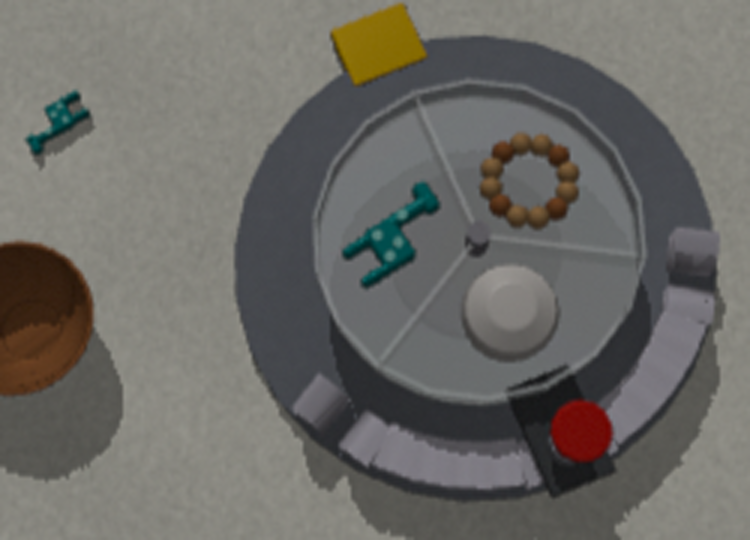

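```bash
python3 - <<'E'
from h import *
from scipy.optimize import least_squares
C=cam('top0'); S=cam('scene0')
post=onz(C,190+477/3,80+229/3,.074)[:2]; print('post',post)
mark=onz(C,315.8,94,.02)[:2]
# foot edge points in crop (upper-left arc visible)
pts=[(237,220),(237,280),(262,160),(300,110),(505,38),(580,60),(640,105),(690,175),(250,330),(275,380),(430,487),(715,280)]
P=np.array([onz(C,190+(a+.0)/3,80+b/3,.012)[:2] for a,b in pts])
f=lambda p:np.hypot(*(P-p[:2]).T)-p[2]
r=least_squares(f,[*post,.172],loss='soft_l1',f_scale=.002); print('foot',r.x,(r.fun*1000).round(1))
# knob by two views: cap top centre top view
o1,d1=ray(C,383.4,223); 
print('scene post')
kx=onz(C,383.4,223,.118)[:2]
for c in(post,r.x[:2]):
    print('c',c,'knob r',np.hypot(*(kx-c)),'knob dir',np.degrees(np.arctan2(*(c-kx)[::-1])),'mark dir',np.degrees(np.arctan2(*(mark-c)[::-1])),'mark r',np.hypot(*(mark-c)))
    gi=np.array([.6369,.1523]);print('gir dir',np.degrees(np.arctan2(*(gi-c)[::-1])))
hs,ss,vs=cv2.split(cv2.cvtColor(S[0],cv2.COLOR_RGB2HSV))
m=((hs<5)|(hs>175))&(ss>180)&(vs>60)
ys,xs=np.where(m);print('scene red',xs.min(),xs.max(),ys.min(),ys.max(),[ (y,xs[ys==y].min(),xs[ys==y].max()) for y in range(ys.min(),ys.max()+1,3)])
print('proj',proj(S,[*kx,.12]),proj(S,[*kx,.097]),proj(S,[*kx,.08]))
cv2.imwrite('pics/crop1.png',cv2.resize(S[0][140:310,200:380],None,fx=4,fy=3.4,interpolation=cv2.INTER_CUBIC)[:,:,::-1])
E
```

```text
post [0.63083569 0.09635695]
foot [0.63094487 0.09586257 0.16794989] [ 3.3  1.   0.4 -1.   0.   0.5 -1.4 -0.9 -1.  -1.9 -0.   3.2]
scene post
c [0.63083569 0.09635695] knob r 0.1509442132996228 knob dir 20.852603661264606 mark dir 21.307709791681393 mark r 0.1737267922840333
gir dir 83.81321155842028
c [0.63094487 0.09586257] knob r 0.15087108918263795 knob dir 20.662395788372276 mark dir 21.472620007991612 mark r 0.17380544363364753
gir dir 83.97658387000332
scene red 291 306 155 176 [(155, np.int64(296), np.int64(302)), (158, np.int64(291), np.int64(306)), (161, np.int64(292), np.int64(305)), (164, np.int64(294), np.int64(303)), (167, np.int64(294), np.int64(303)), (170, np.int64(295), np.int64(303)), (173, np.int64(295), np.int64(304)), (176, np.int64(299), np.int64(300))]
proj (np.float64(297.43393368558856), np.float64(157.5204040676715)) (np.float64(298.060431657651), np.float64(166.04640074122423)) (np.float64(298.5123027295961), np.float64(172.19516476770488))
```

View pics/crop1.png

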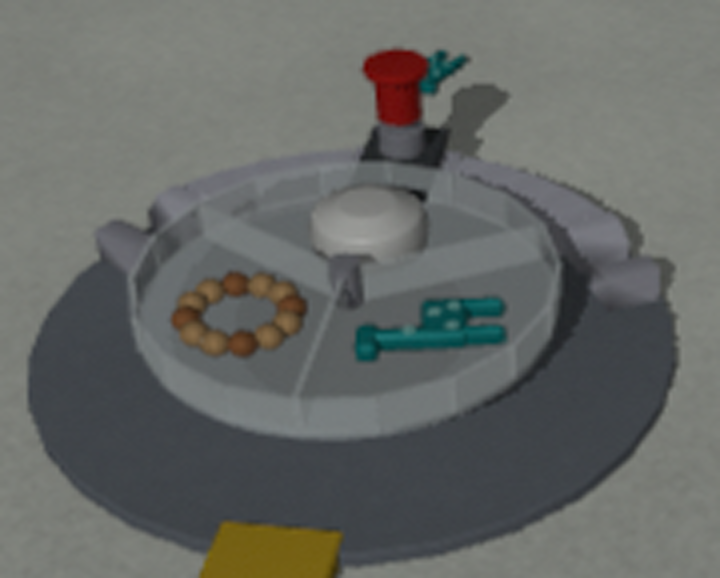

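The giraffe in the tray at (320,157) measures 78x34 mm. The other two, at (209,121) and (416,305), are about 48 mm, and the crop confirms the spotted one in the tray is the one meant. It sits at about +62° from the mark, so the tray turns by -60° and the knob goes to slot (-75, +130). The stand centre is about (0.631, 0.096), its yaw is 21° and the knob radius comes out at 151 mm against the stated 150.

```bash
cat >> h.py <<'E'
CEN=np.array([.6308,.0963]);YAW=np.radians(21.1)
def knob(az): # tray angle deg -> knob xy world
    a=YAW+np.pi+np.radians(az); return CEN+.15*np.array([np.cos(a),np.sin(a)])
def rel(P,azx): # world TCP target, tool-x azimuth(deg), tool down -> shift mm & rotvec in tool frame
    s=read_state(); R0=R.from_rotvec(s['tcp_rot']); 
    sh=R0.inv().apply(np.array(P)-s['tool_pos'])*1000
    a=np.radians(azx); x=np.array([np.cos(a),np.sin(a),0]);z=np.array([0,0,-1.]);Rt=R.from_matrix(np.c_[x,np.cross(z,x),z])
    return sh.round(1),(R0.inv()*Rt).as_rotvec().round(3)
E
python3 - <<'E'
from h import *
k=knob(0);print(k,knob(-60)); s=read_state();Rm=R.from_rotvec(s['tcp_rot']).as_matrix();print(Rm.round(3))
print(rel([*k,.2],201),rel([*k,.2],111))
E
```

```text
[0.49085697 0.04230048] [0.51406353 0.19049446]
[[ 0.965  0.264 -0.   ]
 [ 0.264 -0.965  0.002]
 [ 0.    -0.002 -1.   ]]
(array([ 484.6, -585.7,   31.3]), array([-0.000e+00,  3.000e-03,  3.042e+00])) (array([ 484.6, -585.7,   31.3]), array([-1.00e-03, -2.00e-03, -1.67e+00]))
```

```bash
python3 -m crank '20 -25 -5 0 0 -0.18 0;50 -61 -5 0 0 -0.36 0;81 -98 0 0 0 -0.54 0;111 -134 0 0 0 -0.72 0;141 -171 0 0 0 -0.90 0;171 -208 0 0 0 -1.08 0;202 -244 5 0 0 -1.26 0;232 -281 8 0 0 -1.44 0;262 -318 10 0 0 -1.62 0;292 -354 12 0 0 -1.80 0;323 -391 15 0 0 -1.98 0;353 -427 17 0 0 -2.16 0;383 -464 20 0 0 -2.34 0;413 -500 22 0 0 -2.52 0;444 -537 25 0 0 -2.70 0;470 -568 28 0 0 -2.88 0;484 -585 30 0 0 -3.06 0;484 -585 30 0 0 -3.24 0;484 -585 30 0 0 -3.24 0' 60
python3 - <<'E'
from h import *
shot('wrist','wrist1');s=read_state()
C=cam('wrist1');k=knob(0);print(s['q'],s['tool_pos'],rel([*k,.077],201));print(proj(C,[*k,.12]),C[5][:3,3])
h,sa,v=cv2.split(cv2.cvtColor(C[0],cv2.COLOR_RGB2HSV));m=((h<5)|(h>175))&(sa>180)&(v>60)
ys,xs=np.where(m);print(xs.min(),xs.max(),ys.min(),ys.max())
E
```

```text
time: 2.52
tool_pos: [0.4903, 0.0412, 0.2009]
tcp_rot: [0.569, -3.089, -0.0]
wrist_force: [-1.1, -0.6, 0.5]
width: 0.999
[ 3.25228442e-02 -6.36386998e-02  2.01968071e+00 -2.69214238e-05
  1.18611343e+00 -1.90029179e+00] [0.49034894 0.04085766 0.20099574] (array([ -1.1,   1.1, 124. ]), array([ 0.   , -0.001, -0.004]))
(np.float64(324.8662005478496), np.float64(213.64604916416033)) [0.41365979 0.01181349 0.34319022]
304 350 183 231
```

View pics/wrist1.png

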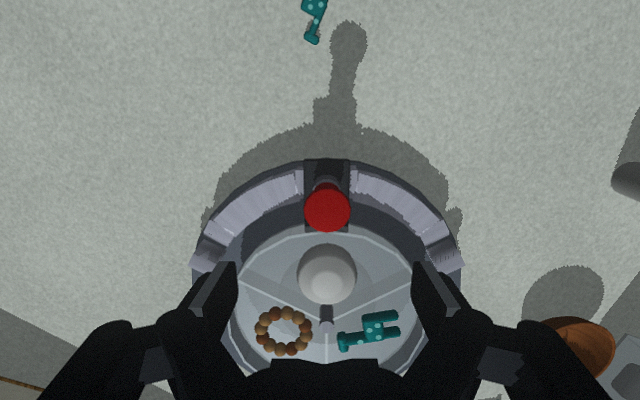

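The wrist view shows the red cap centred near (327,208), against a prediction of (325,214). I'll convert that difference to mm.

```bash
python3 - <<'E'
from h import *
C=cam('wrist1')
for p in [(327,208),(304,208),(350,208),(327,231)]: print(p,onz(C,*p,.12).round(4))
T=cam('top0');h,sa,v=cv2.split(cv2.cvtColor(T[0],cv2.COLOR_RGB2HSV));m=((h<5)|(h>175))&(sa>150)&(v>60)
ys,xs=np.where(m);print(xs.min(),xs.max(),ys.min(),ys.max()); print(onz(T,(xs.min()+xs.max())/2,(ys.min()+ys.max())/2,.12))
print(knob(0))
P=np.array([.489,.0435,.077]);print(rel(P,201))
E
```

```text
(327, 208) [0.4859 0.0422 0.12  ]
(304, 208) [0.4922 0.0255 0.12  ]
(350, 208) [0.4795 0.0589 0.12  ]
(327, 231) [0.504  0.0492 0.12  ]
373 393 213 233
[0.48952949 0.04363765 0.12      ]
[0.49085697 0.04230048]
(array([  0.3,   2.9, 124. ]), array([ 0.   , -0.001, -0.004]))
```

```bash
python3 -m crank '0 2 30 0 0 0 0;0 2 70 0 0 0 0;0 2 100 0 0 0 0;0 2 118 0 0 0 0;0 2 125 0 0 0 0;0 2 125 0 0 0 0' 60
python3 - <<'E'
from h import *
shot('wrist','wrist2');shot('scene','scene2');S=cam('scene2')
cv2.imwrite('pics/crop2.png',cv2.resize(S[0][80:240,200:400],None,fx=3.5,fy=3.5,interpolation=cv2.INTER_CUBIC)[:,:,::-1])
E
```

```text
time: 3.32
tool_pos: [0.4902, 0.0425, 0.0766]
tcp_rot: [-0.569, 3.089, -0.0]
wrist_force: [0.4, -0.4, 0.0]
width: 1.0
```

View pics/wrist2.png

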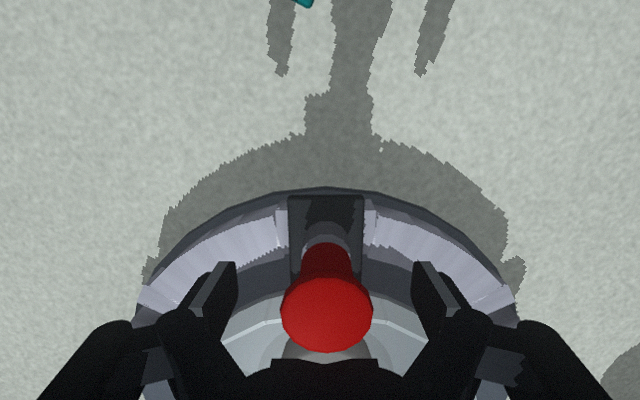

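View pics/crop2.png

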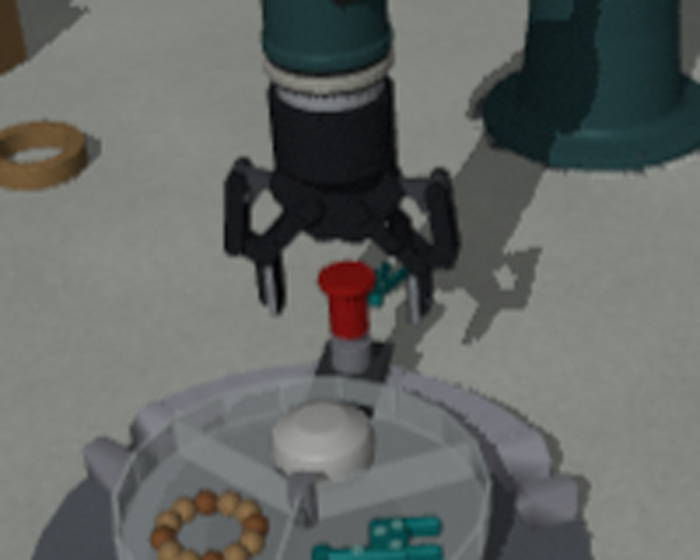

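The open fingers straddle the cap, which is centred at (326,315) with the fingers symmetric about x=325. I'll check the radial offset before closing.

```bash
python3 - <<'E'
from h import *
C=cam('wrist2');p=onz(C,326.5,315,.12);s=read_state();print(p,R.from_rotvec(s['tcp_rot']).inv().apply(p-s['tool_pos'])*1000)
E
python3 -m crank '0 0 0 0 0 0 60;0 0 0 0 0 0 120;0 0 0 0 0 0 200;0 0 0 0 0 0 255;0 0 0 0 0 0 255;0 0 0 0 0 0 255;0 0 0 0 0 0 255;0 0 0 0 0 0 255' 60
python3 - <<'E'
from h import *
shot('wrist','wrist3');shot('scene','scene3');S=cam('scene3')
cv2.imwrite('pics/crop3.png',cv2.resize(S[0][80:240,200:400],None,fx=3.5,fy=3.5,interpolation=cv2.INTER_CUBIC)[:,:,::-1])
E
```

```text
[0.48698945 0.04235949 0.12      ] [  3.77306917   1.14272147 -42.53122426]
time: 4.42
tool_pos: [0.4903, 0.0427, 0.077]
tcp_rot: [-0.571, 3.089, -0.0]
wrist_force: [-2.4, 0.9, 5.3]
width: 0.414
```

View pics/crop3.png

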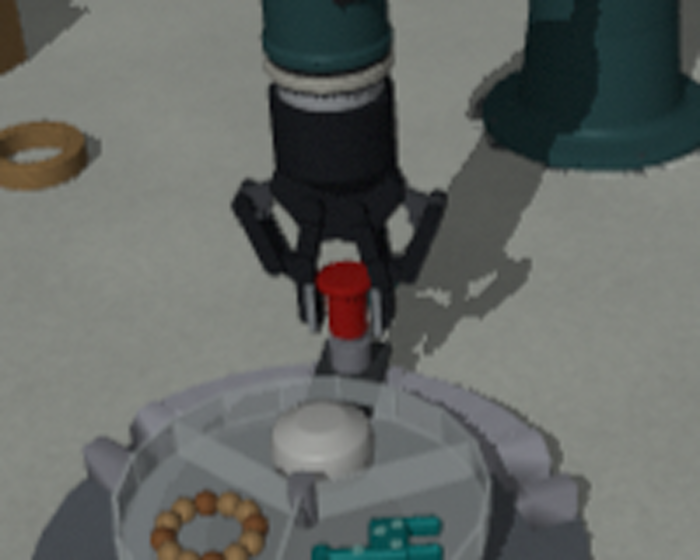

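```bash
python3 -m crank '0 0 0 0 0 0 255;0 0 0 0 0 0 255'
```

```text
time: 4.78
tool_pos: [0.4903, 0.0427, 0.077]
tcp_rot: [-0.57, 3.089, -0.0]
wrist_force: [-2.0, -0.6, 5.8]
width: 0.408
```

View pics/wrist3.png

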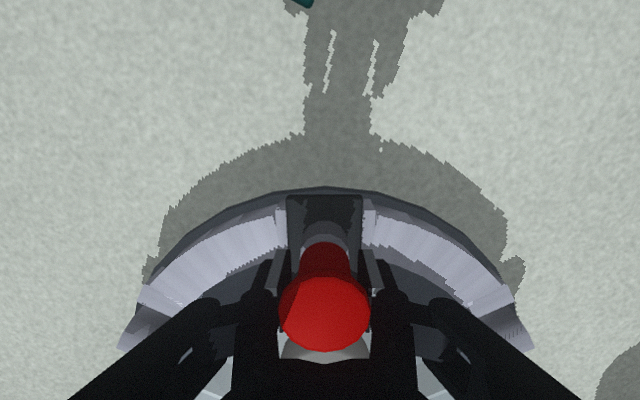

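Width 0.41 (about 35 mm) and the visible gap beside the grip mean the pads are on the 38 mm cap, not the 26 mm grip. I'll open, go 7 mm lower and grip again.

```bash
python3 -m crank '0 0 0 0 0 0 60;0 0 0 0 0 0 60;0 0 0 0 0 0 60;2 0 7 0 0 0 60;2 0 7 0 0 0 120;2 0 7 0 0 0 200;2 0 7 0 0 0 255;2 0 7 0 0 0 255;2 0 7 0 0 0 255;2 0 7 0 0 0 255;2 0 7 0 0 0 255' 60
python3 - <<'E'
from h import *
shot('wrist','wrist4');shot('scene','scene4');S=cam('scene4')
cv2.imwrite('pics/crop4.png',cv2.resize(S[0][80:240,200:400],None,fx=3.5,fy=3.5,interpolation=cv2.INTER_CUBIC)[:,:,::-1])
E
```

```text
time: 6.15
tool_pos: [0.4878, 0.0419, 0.0691]
tcp_rot: [0.571, -3.089, -0.0]
wrist_force: [-1.1, 0.2, -1.8]
width: 0.388
```

View pics/crop4.png

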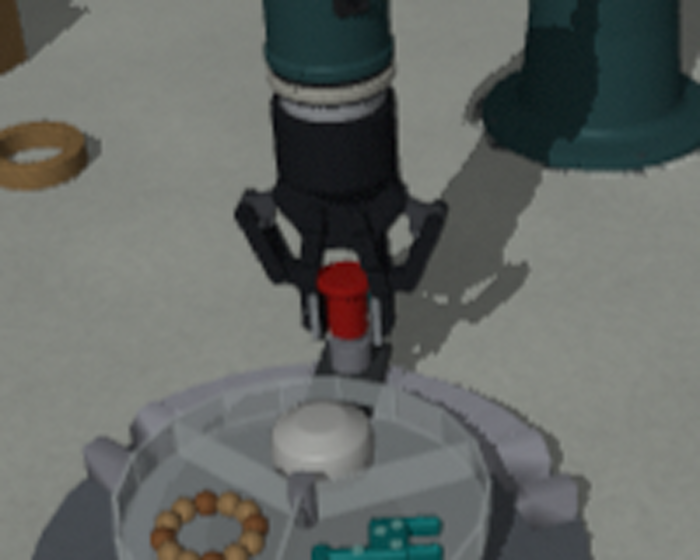

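```bash
python3 - <<'E'
from h import *
C=cam('wrist4');S=cam('scene4');a=cv2.resize(C[0][220:400,220:430],None,fx=2.8,fy=2.8,interpolation=cv2.INTER_CUBIC);b=cv2.resize(S[0][140:195,270:330],None,fx=9,fy=9,interpolation=cv2.INTER_CUBIC)
a=cv2.convertScaleAbs(a,alpha=1.8,beta=10);b=cv2.convertScaleAbs(b,alpha=1.8,beta=10)
cv2.imwrite('pics/c4a.png',a[:,:,::-1]);cv2.imwrite('pics/c4b.png',b[:,:,::-1])
k=[.4893,.0428]
for z in(.07,.08,.097,.112,.12):print(z,[9*(q-o) for q,o in zip(proj(S,[*k,z]),(270,140))])
E
```

```text
0.07 [np.float64(260.5233994764092), np.float64(321.008782042578)]
0.08 [np.float64(258.18000916397455), np.float64(288.9904064642159)]
0.097 [np.float64(254.13057292461065), np.float64(233.65747876049343)]
0.112 [np.float64(250.48710210676728), np.float64(183.86705635147845)]
0.12 [np.float64(248.51625348112742), np.float64(156.93223938766488)]
```

View pics/c4a.png

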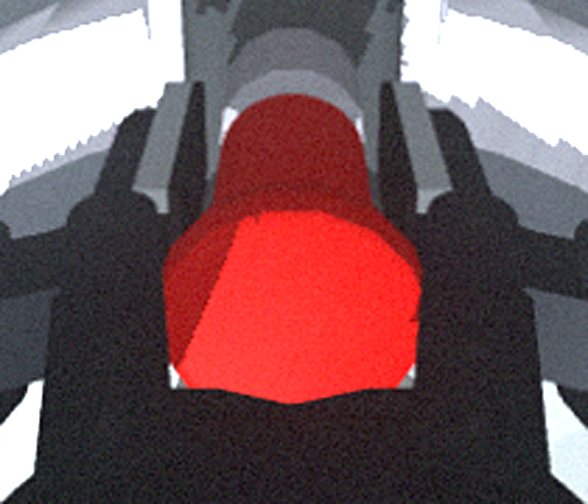

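View pics/c4b.png

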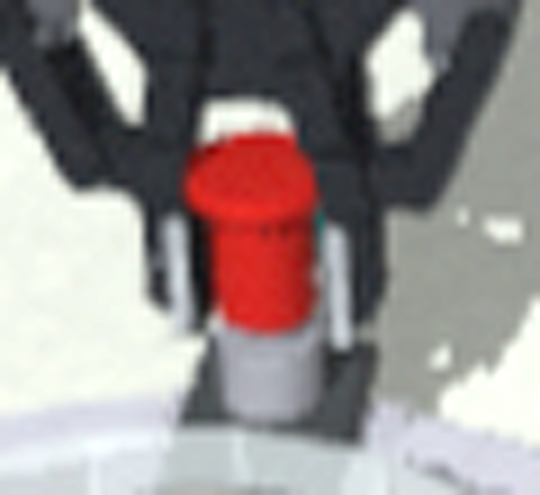

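The crops show the cap clamped between the finger links above the pads, so the short pads never reach the 26 mm stem from this direction. I'll grip higher so that the pads themselves hold the rigid cap, expecting a width near 0.45.

```bash
python3 -m crank '0 0 0 0 0 0 60;0 0 0 0 0 0 60;0 0 0 0 0 0 60;1 0 -12 0 0 0 60;1 0 -26 0 0 0 60;1 0 -26 0 0 0 120;1 0 -26 0 0 0 200;1 0 -26 0 0 0 255;1 0 -26 0 0 0 255;1 0 -26 0 0 0 255;1 0 -26 0 0 0 255' 60
python3 - <<'E'
from h import *
shot('wrist','wrist5');shot('scene','scene5')
C=cam('wrist5');S=cam('scene5');a=cv2.resize(C[0][220:400,220:430],None,fx=2,fy=2.5,interpolation=cv2.INTER_CUBIC);b=cv2.resize(S[0][135:185,273:313],None,fx=9,fy=9,interpolation=cv2.INTER_CUBIC)
cv2.imwrite('pics/c5.png',cv2.convertScaleAbs(np.hstack([a,b]),alpha=1.8,beta=10)[:,:,::-1])
E
```

```text
time: 7.62
tool_pos: [0.488, 0.0416, 0.0967]
tcp_rot: [-0.57, 3.088, -0.0]
wrist_force: [-2.0, 0.0, 8.6]
width: 0.42
```

View pics/c5.png

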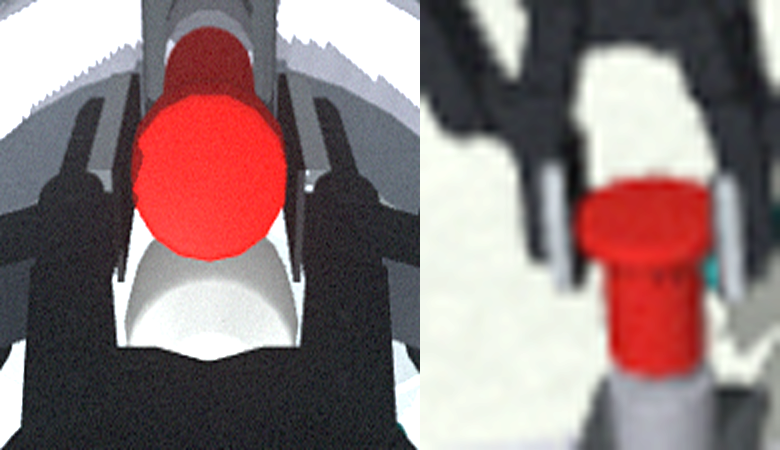

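The pads now hold the cap rim. Next I lift 27 mm and check.

```bash
python3 -m crank '0 0 -6 0 0 0 255;0 0 -12 0 0 0 255;0 0 -18 0 0 0 255;0 0 -24 0 0 0 255;0 0 -27 0 0 0 255;0 0 -27 0 0 0 255' 70
python3 - <<'E'
from h import *
shot('wrist','wrist6');shot('scene','scene6')
C=cam('wrist6');S=cam('scene6');a=cv2.resize(C[0][220:400,220:430],None,fx=2,fy=2.5,interpolation=cv2.INTER_CUBIC);b=cv2.resize(S[0][125:175,273:313],None,fx=9,fy=9,interpolation=cv2.INTER_CUBIC)
cv2.imwrite('pics/c6.png',cv2.convertScaleAbs(np.hstack([a,b]),alpha=1.8,beta=10)[:,:,::-1])
s=read_state();print(s['tool_pos'],s['wrist_force'],s['width'])
h,sa,v=cv2.split(cv2.cvtColor(S[0],cv2.COLOR_RGB2HSV));m=((h<5)|(h>175))&(sa>180)&(v>60);ys,xs=np.where(m);print('red rows',ys.min(),ys.max())
for z in(.12,.145,.147,.15):print(z,proj(S,[.4893,.0428,z]))
E
```

```text
time: 8.48
tool_pos: [0.4876, 0.0418, 0.1216]
tcp_rot: [-0.57, 3.088, 0.0]
wrist_force: [5.0, 1.3, -7.5]
width: 0.413
[0.48761566 0.0418041  0.12141075] [ 6.31775964  1.59126862 -7.78013487] 0.4126808580407893
red rows 146 167
0.12 (np.float64(297.6129170534586), np.float64(157.43691548751832))
0.145 (np.float64(296.91440060946854), np.float64(147.88958637114956))
0.147 (np.float64(296.85756995982047), np.float64(147.11275899099462))
0.15 (np.float64(296.7720553413278), np.float64(145.94382719045825))
```

View pics/c6.png

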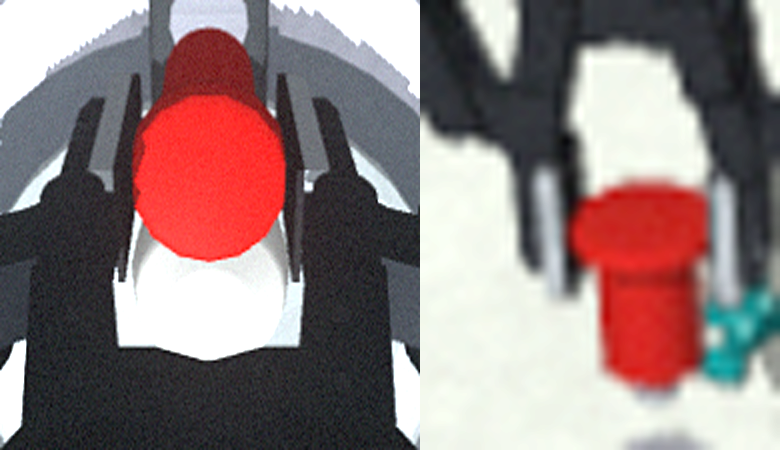

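The lift reads 24.7 mm at the TCP. The wrist force of -7.8 N matches the spring at that height, and the cap rose about 24 mm in the scene view. I'll swing halfway with 2 mm of extra lift, then check.

```bash
python3 -m crank '0 0 -2 0 0 0 255;-0.6 13.1 -2 0 0 0.087 255;-2.3 26 -2 0 0 0.175 255;-5.1 38.8 -2 0 0 0.262 255;-9 51.3 -2 0 0 0.349 255;-14.1 63.4 -2 0 0 0.436 255;-20.1 75 -2 0 0 0.524 255;-20.1 75 -2 0 0 0.524 255'
python3 - <<'E'
from h import *
shot('top','top7');shot('wrist','wrist7');s=read_state();print(s['tool_pos'],s['wrist_force'],s['width'],knob(-30),s['q'])
E
```

```text
time: 9.57
tool_pos: [0.479, 0.1195, 0.123]
tcp_rot: [-0.248, -3.132, 0.0]
wrist_force: [5.9, 0.6, -8.9]
width: 0.411
[0.47895647 0.11914956 0.12298458] [ 4.97829591  2.08324931 -8.58508016] 0.41289646699101823 [0.48260602 0.11950656] [ 1.93342839e-01  1.66511395e-02  2.09567165e+00  8.58760075e-06
  1.02946361e+00 -1.21984220e+00]
```

View pics/top7.png

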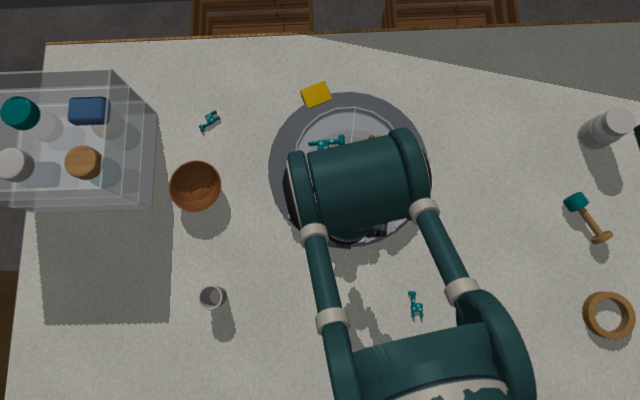

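View pics/wrist7.png

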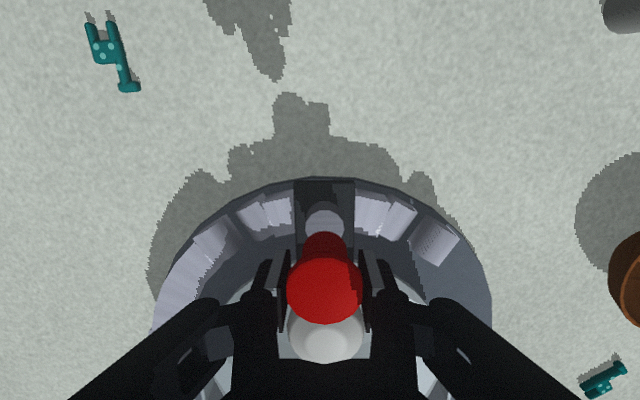

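The tray is following: the giraffe is now at (327,145) in the top view, the knob is still held, and the force matches the spring. Now the second half.

```bash
python3 -m crank '-0.6 13.1 0 0 0 0.087 255;-2.3 26 0 0 0 0.175 255;-5.1 38.8 0 0 0 0.262 255;-9 51.3 0 0 0 0.349 255;-14.1 63.4 0 0 0 0.436 255;-20.1 75 0 0 0 0.524 255;-20.1 75 0 0 0 0.524 255;-20.1 75 0 0 0 0.524 255'
python3 - <<'E'
from h import *
shot('wrist','wrist8');shot('scene','scene8');s=read_state();print(s['tool_pos'],s['wrist_force'],s['width'],knob(-60))
d=s['tool_pos'][:2]-CEN; print('az err deg',np.degrees(np.arctan2(d[1],d[0]))-(180+21.1-60),'r',np.hypot(*d))
E
```

```text
time: 10.68
tool_pos: [0.5095, 0.1901, 0.1228]
tcp_rot: [-1.048, -2.959, 0.001]
wrist_force: [1.1, 6.1, -10.0]
width: 0.409
[0.50951021 0.19006759 0.12302537] [ 0.95087864  5.09140297 -8.87279244] 0.41128289823871 [0.51406353 0.19049446]
az err deg 1.192850173448278 r 0.1533087554164986
```

View pics/wrist8.png

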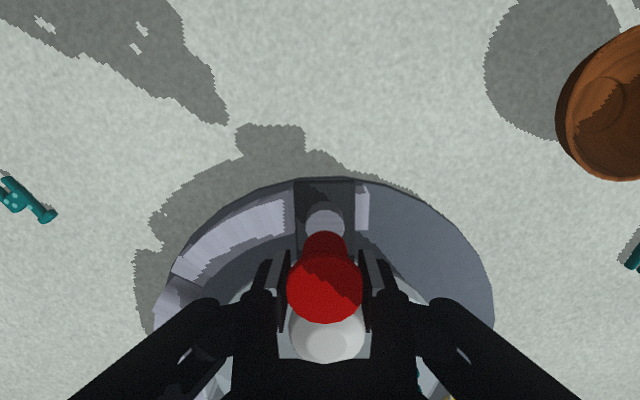

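View pics/scene8.png

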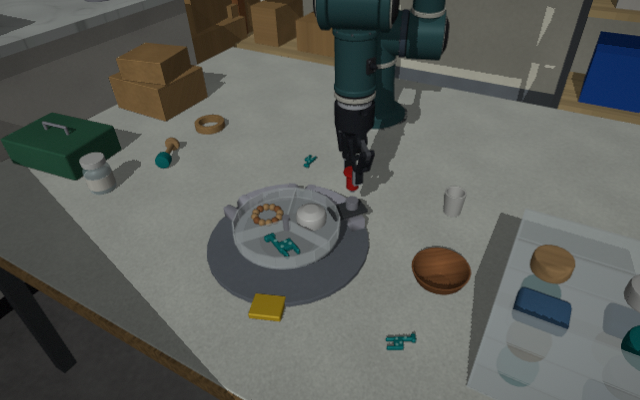

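Giraffe faces the mark and the knob is within about 3 mm of the slot. I'll lower it a little into the mouth, let go, then back off upward.

```bash
python3 -m crank '0 0 5 0 0 0 255;0 0 10 0 0 0 255;0 0 10 0 0 0 255;0 0 10 0 0 0 0;0 0 10 0 0 0 0;0 0 10 0 0 0 0;0 0 10 0 0 0 0;0 0 10 0 0 0 0;0 0 10 0 0 0 0'
python3 -m crank '0 0 -20 0 0 0 0;0 0 -60 0 0 0 0;0 0 -100 0 0 0 0;0 0 -130 0 0 0 0;0 0 -130 0 0 0 0'
python3 - <<'E'
from h import *
shot('wrist','wrist9');shot('scene','scene9');S=cam('scene9');k=knob(-60)
h,sa,v=cv2.split(cv2.cvtColor(S[0],cv2.COLOR_RGB2HSV));m=((h<5)|(h>175))&(sa>180)&(v>60);ys,xs=np.where(m);print('red',xs.min(),xs.max(),ys.min(),ys.max())
for p in(0,.018):
  print(p,proj(S,[*k,.12+p]),proj(S,[*k,.08+p]))
C=cam('wrist9');print(proj(C,[*k,.12]),proj(C,[*k,.138]))
cv2.imwrite('pics/c9.png',cv2.resize(S[0][150:310,200:400],None,fx=3.7,fy=3.7,interpolation=cv2.INTER_CUBIC)[:,:,::-1])
E
```

```text
time: 11.9
tool_pos: [0.5108, 0.1897, 0.1143]
tcp_rot: [-1.052, -2.96, 0.0]
wrist_force: [0.4, 0.6, 0.1]
width: 1.001
time: 12.52
tool_pos: [0.5128, 0.1903, 0.2477]
tcp_rot: [1.05, 2.955, 0.006]
wrist_force: [0.3, 0.1, -0.5]
width: 0.999
red 344 360 177 200
0 (np.float64(351.4181660620566), np.float64(180.944766112741)) (np.float64(351.1656203971648), np.float64(196.17359493166876))
0.018 (np.float64(351.53620765209456), np.float64(173.82069637745803)) (np.float64(351.2776414278052), np.float64(189.42074253901058))
(np.float64(325.08357257375815), np.float64(195.17987023517577)) (np.float64(325.27048378382483), np.float64(201.27021408653914))
```

View pics/c9.png

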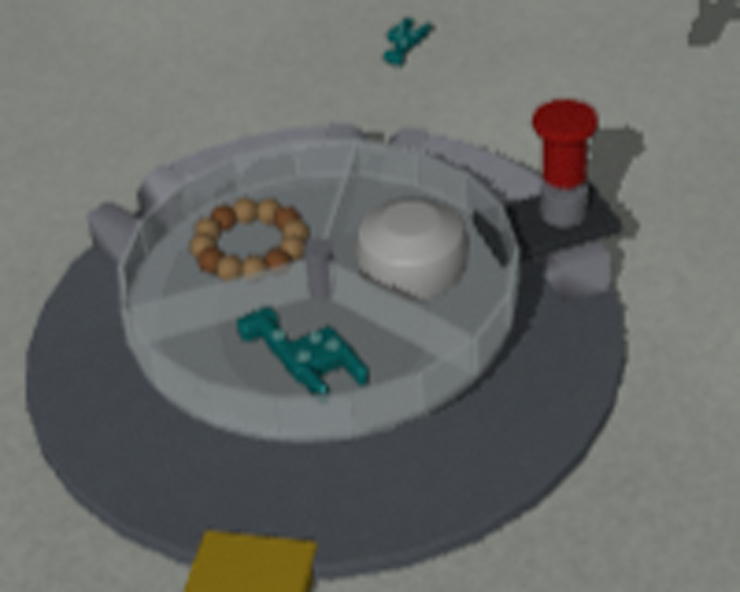

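View pics/wrist9.png

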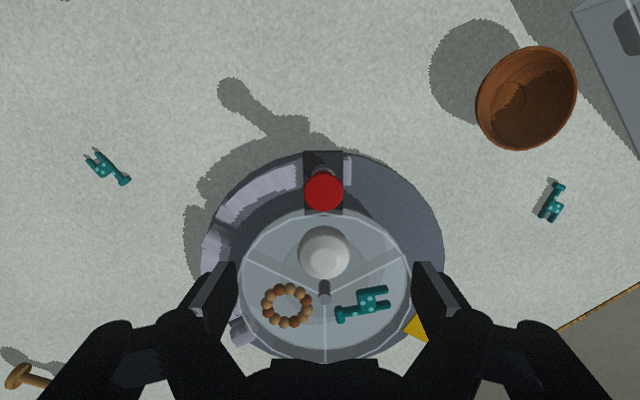

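```bash
python3 - <<'E'
from h import *
def red(C):
    h,s,v=cv2.split(cv2.cvtColor(C[0],cv2.COLOR_RGB2HSV));m=((h<5)|(h>175))&(s>180)&(v>60);return np.where(m)
for n,k in(('scene0',knob(0)),('scene9',knob(-60))):
    S=cam(n);ys,xs=red(S);print(n,'red top/bottom minus proj(.12),(.07)',ys.min()-proj(S,[*k,.12])[1],ys.max()-proj(S,[*k,.07])[1],'mm/row',50/(proj(S,[*k,.07])[1]-proj(S,[*k,.12])[1]))
shot('top','top9');T=cam('top9');h,s,v=cv2.split(cv2.cvtColor(T[0],cv2.COLOR_RGB2HSV));m=((h>75)&(h<98)&(s>120)&(v>40)).astype(np.uint8)
n,l,st,ce=cv2.connectedComponentsWithStats(m)
for i in range(1,n):
    if st[i,4]>60:
        p=onz(T,*ce[i],.05);d=p[:2]-CEN;print(ce[i],st[i,4],p,np.degrees(np.arctan2(d[1],d[0]))-21.1)
W=cam('wrist9');p=onz(W,323,192,.12);d=p[:2]-CEN;print('knob az from start',np.degrees(np.arctan2(d[1],d[0]))-201.1,np.hypot(*d))
E
```

```text
scene0 red top/bottom minus proj(.12),(.07) -2.716163617856978 0.04635892781726625 mm/row 2.741607227491896
scene9 red top/bottom minus proj(.12),(.07) -3.944766112741007 0.14332268940327708 mm/row 2.6438364413253557
[ 19.38430173 112.78797146] 981 [0.75986835 0.79823178 0.05      ] 58.481068597457956
[575.63973064 201.52188552] 297 [ 0.53074885 -0.34704072  0.05      ] -123.81721790674743
knob az from start -59.283226015307065 0.15309626222616865
```

View pics/top9.png

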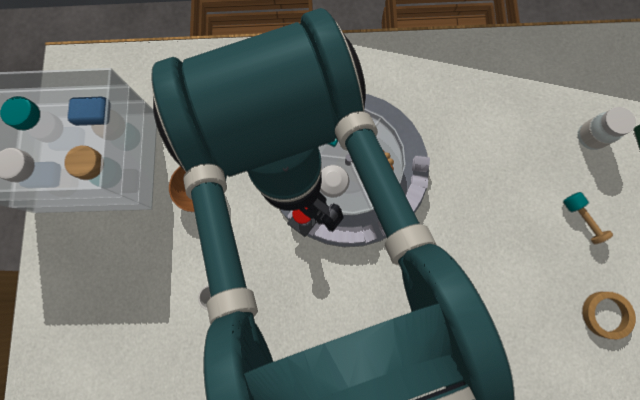

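The pin is home. The red bottom lies within 0.1 row of its projected position, where resting on the rim would put it about 7 rows higher. The knob has turned -59.3° by measurement and the gripper is clear.

```bash
python3 -c "
from workcell import job,read_state
print(read_state()['time']);print(job.finish_job())"
```

```text
12.675
the job is handed in; nothing more can be done
None
```

The tray is turned about 60° clockwise, so the giraffe compartment faces the yellow mark. The pin sits home in the slot at (-75, +130) mm. I drew the knob up about 25–27 mm, swung it round, let it go over the slot, and handed the job in at 12.7 s. The giraffe was not touched.

**Last checks:**
- **Tray angle:** the knob measured -59.3° from its start, within measuring error of -60°.
- **Pin:** the bottom of the red grip lines up with the sleeve top, as it did at the start. Resting on the rim would have put it about 7 picture rows higher. The top of the cap was about 1 row (3 mm) off that, which I put down to pixel noise.
- **Robot:** the gripper was open with its tip about 13 cm above the cap, and the wrist force was about 0.

**What did not go to plan:**
- **Grip:** my first two grips, at 60 N, put the finger links on the cap instead of the pads on the 26 mm stem. I opened again and held the cap's rim with the pads for the lift and swing. I could not measure whether those two clamps count against the 40 N limit on the gripper's body. Wrist force stayed around 10 N or less in every reading.
- **Top view:** the arm blocked the final top view of the giraffe, so the compartment's direction was judged from the scene and wrist pictures.

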